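Set out the hallway shoe-care tray

ROBOT

A 7-joint arm with a two-finger parallel gripper is mounted at the origin on the work surface. World frame = base frame: x ahead of the robot, y to its left, z up, the work surface at z = 0. Lengths are in m, angles in rad, forces in N, time in s.
With the tool pointing down it reaches from about 0.4 to 0.85 m from the base axis. Payload 10.4 kg.
Tool frame: the origin (TCP) lies between the finger pads; the fingertips stand 14 mm ahead of it and the grasp point (between the pads) lies 5 mm behind it (r.finger_overhang is the z of the fingertips in the tool frame, in m); z points along the fingers, y is the line along which they close (so a half turn about z gives the same grasp; the last joint's range is limited). The gripper opens to 87 mm and grips with 3 to 60 N. Pads are 19 mm wide; open, the fingers measure 117 mm over their backs; the gripper's body (75 mm by 190 mm) begins 51 mm behind the grasp point.
Start: joints at [-1.35, 0.332, -0.065, 1.46, 0.022, 1.35, -0.088], TCP at [0.151, 0.607, 0.237] pointing down, gripper open.
Joint ranges: [-2.6, 2.6], [-0.5, 2.12], [-1.47, 1.34], [0.16, 2.42], [-1.27, 4.41], [0.06, 2.06], [-2.6, 2.6]. Speed limits (rad/s): [2.22, 2.22, 2.79, 2.79, 3.14, 3.14, 3.14].

INTERFACE

Orientations are given as a unit quaternion [x, y, z, w].
In Python, from bench import r, optics gives the robot as it stands.
- The arm moves only by the shell command python3 -m pendant 'ROWS' [FORCE]. ROWS is JSON, a list of rows, each a list of 7 numbers: the closure, from -1 (fully open) to 1 (shut), then the shift along the tool's x, y, z scaled (see below), then the turn, a rotation vector about the tool's x, y, z scaled (see below). In form: [[grip, x, y, z, rx, ry, rz], ...]. A call has 1 to 8 rows; each row is the pose to reach, as a shift and turn from the pose commanded when the call began, along the tool's axes at that moment; what a row does not reach only later rows make up. The controller multiplies each number of a shift by 0.3 m and each number of a turn by 120 degrees. A row lasts 1/8 s, in which the tool goes at most 62.5 mm and 10.7 degrees, less where a joint would pass 70% of its speed; a pose out of reach is approached as far as the arm can. A call with a number of a shift or a turn outside -1 to 1 is refused whole. A call with a gripper value outside its range is refused whole. The fingers move at their own pace and stop on an object; FORCE is the grip in N (left out, the last holds). Time passes only in rows, so rows that repeat a pose let the fingers close. It gives the time, the measured TCP pose, the force, the opening and the grip force at its end, in the units of the state.
- r.read_state(): the state, without advancing time (a new reading comes with each control period).
- optics.camera(name): name is "side" or "top"; returns a dict with "pixels" (420x560x3 uint8, red, green, blue), "vfov" (degrees; the focal length in pixels is half the picture's height over the tangent of half this angle, whatever the lens; pixels are square), "cx", "cy" (the principal point, pixels), "rvec" (rotation vector, rad) and "tvec" (3), from world to camera coordinates, as OpenCV has them. Camera axes: x right, y down, z forward; pixel columns grow to the right and rows downward; lengths in m; the calibration is good to about 2 mm. A picture is of the moment at which its call begins. There is no depth.
- r.close_job(): hands the job in; it is judged then, once.
The state is a dict: "time": time; "joint_positions": joint angles; "joint_vel": joint speeds; "joint_torque": joint torques, N m; "ee_pos": TCP position; "eef_rot": TCP orientation; "ft_force": force on the tool from outside, world axes, zero at the start; "torque": the same for the moment, N m; "width": finger opening in m; "grip_force": force on a finger pad.
Only numpy, scipy, OpenCV 4.12 (cv2) and the standard library are available. Lean on these libraries where they do the work, as an engineer would, in place of code of your own. Each camera call takes 0.05 s, during which the arm holds its last target. There are 200 camera calls.

TASK

Set out the shoe tray on the hallway ledge: lay the shoehorn lengthwise in the long trough at its back, stand the polish tin in the end bay nearer the key cabinet with the short sandal clip lying on top of it, lay the long sandal clip in the opposite end bay, and stand the blue glass vase between them in the middle bay. Centre each thing in its place and leave everything right way up. Set the vase down gently, never tip it over, and leave the dish, brush and spectacle case where they are.

Things in the scene. Friction and masses are not known exactly. Their poses are not given: they have to be found in the camera images.
- tray: Flat grey silicone tray, fixed, 150 (x) by 268 (y) mm, floor 3 mm, ribs 4 mm wide, tops 7 mm above the ledge. Origin: centre of underside; x to its back (away from robot), y to its left end, z up; yaw within 0.15 rad. Back: one trough along y, inside 54 by 260 mm, centre x=+44, y=0 mm. Front: three bays, each about 84 by 84 mm, centres x=-30, y=+88 (left), 0 (middle), -88 mm (right).
- cabinet: Small teak key cabinet, fixed, 70 deep (x), 160 wide (y), 150 mm tall, swing door with brass knob (14 mm proud) facing the robot. Stands beyond the left or the right end of the tray; which end changes. Origin: centre of its underside, z up, y to the left as the robot sees it.
- shoehorn: Loose stainless steel shoehorn lying flat, 180 mm long, 0.13 kg. Origin: middle of its length, at its underside; x along it towards the blade, z up. From x=-90 to +18 mm a straight handle 16 mm wide, 15 mm tall; beyond it a thin hollowed blade about 40 mm wide, 8 mm tall. Can be gripped across the handle right at the origin, near its balance point.
- vase: Loose empty round blue glass vase standing upright, 130 mm tall, 0.3 kg, mouth open. Straight body 54 mm in diameter from 20 to 108 mm above its foot, foot 46 mm, neck 42 mm. Origin: centre of its underside, z up along its axis.
- tin: Loose flat round aluminium polish tin lying lid up, 60 mm in diameter, 26 mm tall, flat top, 0.1 kg. Origin: centre of its underside, z up.
- long_clip: Loose dark plastic sandal clip, the longer of the pair, lying flat: 66 mm long (x), 24 mm wide (y), 16 mm tall, about 35 g. Origin: centre of its underside, z up.
- short_clip: Loose dark plastic sandal clip, the shorter of the pair, lying flat: 36 mm long (x), 24 mm wide (y), 16 mm tall, about 20 g. Origin: centre of its underside, z up.
- dish: Bystander: loose white ceramic bowl for keys, 110 mm in diameter, 35 mm tall, at the end of the tray away from the cabinet. Origin: centre of its underside. Leave alone.
- brush: Bystander: loose wooden shoe brush, 150 long (x) by 50 by 42 mm, behind the tray. Origin: centre of its underside. Leave alone.
- case: Bystander: loose brown spectacle case, 155 long (x) by 60 by 38 mm, behind the tray. Origin: centre of its underside. Leave alone.
Not all that is in view belongs to the job. Leave any pink look-alike of the long_clip alone.

How it is judged:
At the end, for the whole second after the job is handed in: In the tray: shoehorn centred in the trough (12 mm across, 15 along, 0.15 rad); vase in middle bay, tin in the cabinet-side bay, long clip in the other end bay, each within 15 mm in x and y of its centre; short clip on the tin within 12 mm; all upright (0.12 rad), at rest (x of shoehorn in the frame of tray between 0.032 and 0.056 m and y of shoehorn in the frame of tray between -0.015 and 0.015 m and z of shoehorn in the frame of tray between 0.0005 and 0.0065 m and angle between the x axis of shoehorn and the y axis of tray, either way round below 0.15 rad and x of vase in the frame of tray between -0.045 and -0.015 m and y of vase in the frame of tray between -0.015 and 0.015 m and z of vase in the frame of tray between 0.0005 and 0.0065 m and ((y of cabinet in the frame of tray above 0 m and x of tin in the frame of tray between -0.045 and -0.015 m and y of tin in the frame of tray between 0.073 and 0.103 m and z of tin in the frame of tray between 0.0005 and 0.0065 m and x of long_clip in the frame of tray between -0.045 and -0.015 m and y of long_clip in the frame of tray between -0.103 and -0.073 m and z of long_clip in the frame of tray between 0.0005 and 0.0065 m) or (y of cabinet in the frame of tray below 0 m and x of tin in the frame of tray between -0.045 and -0.015 m and y of tin in the frame of tray between -0.103 and -0.073 m and z of tin in the frame of tray between 0.0005 and 0.0065 m and x of long_clip in the frame of tray between -0.045 and -0.015 m and y of long_clip in the frame of tray between 0.073 and 0.103 m and z of long_clip in the frame of tray between 0.0005 and 0.0065 m)) and horizontal distance between short_clip and tin below 0.012 m and z of short_clip in the frame of tin between 0.023 and 0.03 m and angle between each of shoehorn, vase, tin, long_clip, short_clip's own z axis and vertical below 0.12 rad and linear speed of each of shoehorn, vase, tin, long_clip, short_clip below 0.02 m/s); the robot touches nothing.
It fails at once if the glass vase is tipped over (more than 0.6 rad) (angle between vase's own z axis and vertical above 0.6 rad).
It fails at once if the vase is banged or pressed down on the tray with more than 80 N (contact force between vase and tray above 80 N).
It fails at once if the dish is moved by more than 25 mm (distance of dish from where it was at the start of the episode above 0.025 m).
It fails at once if the brush is moved by more than 25 mm (distance of brush from where it was at the start of the episode above 0.025 m).
It fails at once if the case is moved by more than 25 mm (distance of case from where it was at the start of the episode above 0.025 m).
It also fails if it takes over 112 s, if anything falls off the work surface, if the arm or the gripper's body presses on something with over 40 N, if the wrist force passes 120 N, or if a joint passes its speed limit or range.

## Working session

There is one attempt and no reset: what is moved stays moved. The work goes in short steps, Python scripts to look and compute and a shell command to move; the robot and the scene stay as the last step left them, time stands still between calls to the robot, and variables do not carry over. Pictures are saved under pics/ and viewed, at most 14 in all, crops included, and the job is handed in when it is done.

```bash
ls; mkdir -p pics; python3 - <<'E'
from bench import r, optics
import cv2
for n in("side","top"):
    c=optics.camera(n); cv2.imwrite(f"pics/{n}0.png",c["pixels"][:,:,::-1]); print({k:v for k,v in c.items() if k!="pixels"})
print(r.read_state())
E
```

```text
pics
{'vfov': 56.39695807829049, 'cx': 278.0636630660601, 'cy': 205.0334028755461, 'rvec': array([ 2.25154253, -0.06885248,  0.00674635]), 'tvec': array([-0.54901002,  0.04391435,  0.8197062 ])}
{'vfov': 44.90479689762254, 'cx': 279.9151225079259, 'cy': 202.58668335089038, 'rvec': array([ 2.15344432, -2.06795312,  0.21172119]), 'tvec': array([-0.02971895,  0.57004035,  1.07999274])}
{'time': 0.1, 'joint_positions': array([-1.34959614,  0.33278977, -0.06466471,  1.46086392,  0.02157935,
        1.349925  , -0.08847922]), 'joint_vel': array([-0.0008043 , -0.00289475, -0.00083821, -0.00038163,  0.0005619 ,
       -0.00236075, -0.00082401]), 'joint_torque': array([ 1.20876757e-03, -6.24542356e+01,  2.45708768e-02, -3.90710092e+01,
       -6.13485044e-02,  3.67936771e-02,  6.00469912e-05]), 'ee_pos': array([0.15080541, 0.60618247, 0.23584207]), 'eef_rot': array([ 1.21597284e-01,  9.92579308e-01, -6.43707847e-04, -5.28682924e-05]), 'ft_force': array([ 0.30785486, -0.39787644, -0.43552796]), 'torque': array([ 0.00668787,  0.00407065, -0.05641342]), 'grip_force': 0.0, 'width': 0.08712097972207719}
```

View pics/top0.png

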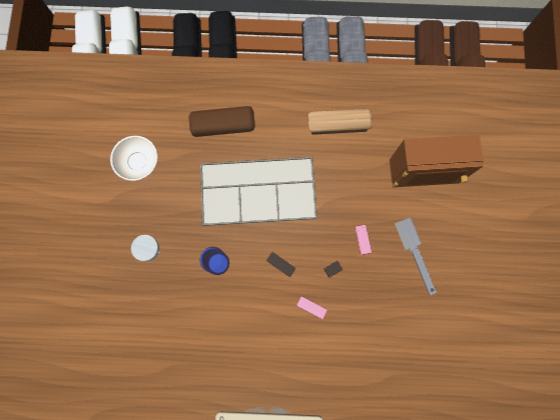

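View pics/side0.png

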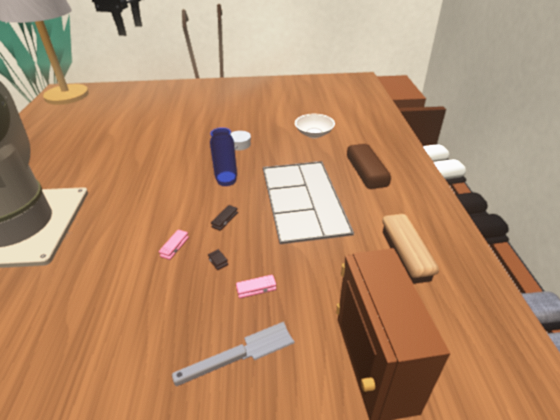

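```bash
cat > h.py <<'E'
import numpy as np, cv2
from bench import r, optics
def cam(n):
    c=optics.camera(n); f=210/np.tan(np.radians(c["vfov"]/2))
    c["K"]=np.array([[f,0,c["cx"]],[0,f,c["cy"]],[0,0,1]]); c["R"]=cv2.Rodrigues(c["rvec"])[0]
    c["C"]=-c["R"].T@c["tvec"]; return c
def ray(c,px,z):
    px=np.atleast_2d(np.float64(px)); d=np.c_[px,np.ones(len(px))]@np.linalg.inv(c["K"]).T@c["R"]
    return (c["C"]+d*((z-c["C"][2])/d[:,2:]))[:,:2]
def proj(c,P): return cv2.projectPoints(np.float64(P).reshape(-1,3),c["rvec"],c["tvec"],c["K"],None)[0][:,0]
def blobs(m,amin=30):
    cs,_=cv2.findContours(m.astype(np.uint8),cv2.RETR_EXTERNAL,cv2.CHAIN_APPROX_NONE)
    return [k for k in cs if cv2.contourArea(k)>amin]
def rect(c,k,z):
    p=ray(c,k[:,0],z).astype(np.float32); (a,s,an)=cv2.minAreaRect(p*1000)
    if s[0]<s[1]: s=s[::-1]; an+=90
    return np.round(a,1),np.round(s,1),(an+90)%180-90
E
python3 - <<'E'
from h import *
c=cam("top"); s=cam("side"); p=c["pixels"]
print(c["C"],s["C"])
im=cv2.resize(p[200:330,120:450,::-1],None,fx=2.4,fy=2.4,interpolation=cv2.INTER_CUBIC); cv2.imwrite("pics/crop1.png",im)
im=cv2.resize(s["pixels"][110:290,150:350,::-1],None,fx=3.2,fy=3.2,interpolation=cv2.INTER_CUBIC); cv2.imwrite("pics/crop2.png",im)
for (n,cc,pts) in [("top",c,[(281,264),(333,269),(145,248),(212,252),(218,264),(430,275),(405,230),(221,205),(290,172),(205,175)]),("side",s,[(225,217),(218,259),(222,150),(226,178),(240,140),(210,363)])]:
    for q in pts: print(n,q,cc["pixels"][q[1],q[0]])
E
```

```text
[ 0.33911735 -0.017142    1.17342197] [ 0.52679721 -0.6370373   0.5403026 ]
top (281, 264) [82 72 68]
top (333, 269) [81 71 67]
top (145, 248) [204 213 218]
top (212, 252) [57 52 75]
top (218, 264) [ 68  92 189]
top (430, 275) [135  94  61]
top (405, 230) [156 158 166]
top (221, 205) [223 221 212]
top (290, 172) [221 220 211]
top (205, 175) [222 220 210]
side (225, 217) [89 74 69]
side (218, 259) [88 71 65]
side (222, 150) [54 49 89]
side (226, 178) [ 70  88 186]
side (240, 140) [238 239 241]
side (210, 363) [185 183 188]
```

View pics/crop1.png

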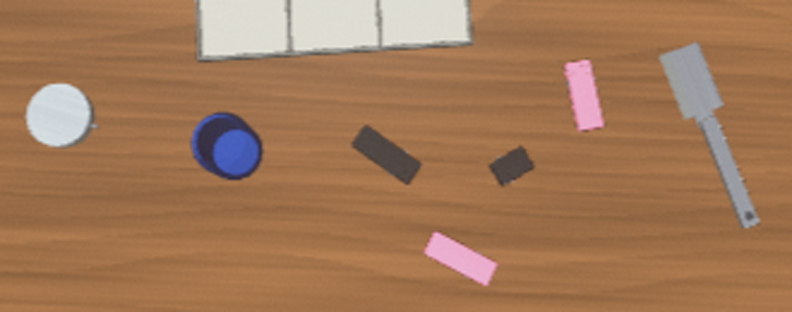

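View pics/crop2.png

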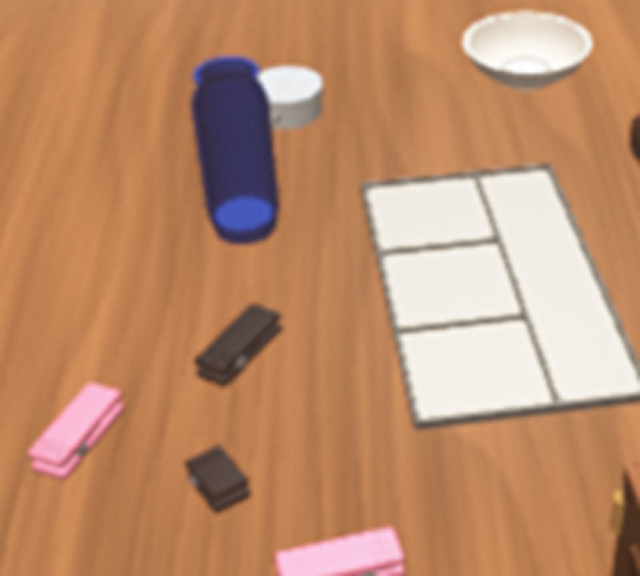

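The crops show the dark long clip at top (281,264), with a dark short clip at (333,269). The clip-shaped pieces at (363,240) and (312,308) are pink look-alikes, so the dark one at (281,264) is the long_clip. The vase stands upright with its mouth at (212,258) and foot at (218,264). The tin is at (145,248) and the shoehorn at (416,255). The cabinet is at the right (−y) end of the tray.

```bash
python3 - <<'E'
from h import *
T=cam("top"); S=cam("side")
def pick(bs,q): return min(bs,key=lambda k:np.hypot(*(k[:,0].mean(0)-q)))
for n,c,q in(("top",T,dict(long=(281,264),short=(333,269),tin=(145,248),vfoot=(218,264),vase=(214,261),horn=(416,255),tray=(258,190),cab=(436,160),brush=(340,121),case=(222,121),dish=(134,158))),
           ("side",S,dict(long=(225,217),short=(218,259),tin=(240,140),vfoot=(226,178),vase=(223,155),horn=(235,353),tray=(305,200)))):
    p=c["pixels"].astype(int); R,G,B=p[...,0],p[...,1],p[...,2]; mx=p.max(2); mn=p.min(2)
    dark=(mx<115)&(mx-mn<35)
    M=dict(long=dark,short=dark,vfoot=(B>150)&(B-R>70),vase=(B-R>8),horn=(mx-mn<28)&(mx>100)&(mx<200),tray=(mx-mn<30)&(mn>190),tin=(mx-mn<25)&(mn>150))
    Z=dict(long=.016,short=.016,tin=.026,vfoot=.004,vase=.108,horn=.012,tray=.003)
    for k in M:
        try:
            b=pick(blobs(M[k],20),q[k]); print(n,k,b[:,0].min(0),b[:,0].max(0),rect(c,b,Z[k]))
        except Exception as e: print(n,k,e)
    if 1:
        m=M["tray"].astype(np.uint8); print([ (x[:,0].mean(0).round(),rect(c,x,.003)) for x in blobs(m,200)])
E
```

```text
top long [267 253] [294 276] (array([437.1, -13.4]), array([64.2, 24.5]), 58.65764617919922)
top short [324 262] [341 276] (array([ 431.4, -131.6]), array([35. , 23.3]), -58.416534423828125)
top vfoot [209 254] [226 272] (array([435. , 131.2]), array([41.2, 39. ]), 3.5642306804656982)
top vase [200 247] [228 274] (array([430.9, 126.2]), array([61.4, 49.6]), 48.26176071166992)
top horn [395 218] [435 294] (array([ 467.7, -324. ]), array([178.8,  40.5]), 21.564678192138672)
top tray [241 185] [276 220] (array([580.9,  44.3]), array([81.6, 81. ]), 5.759888172149658)
top tin [131 235] [157 260] (array([461.5, 297.1]), array([57.8, 57.8]), -41.02919387817383)
[(array([144., 247.]), (array([463.9, 304.6]), array([57.4, 57.2]), -41.19019317626953)), (array([221., 205.]), (array([571.9, 132.1]), array([81.5, 80.8]), 5.945940971374512)), (array([258., 202.]), (array([580.9,  44.3]), array([81.6, 81. ]), 5.759888172149658)), (array([296., 200.]), (array([589.8, -43. ]), array([81.6, 80.3]), 5.8536295890808105)), (array([257., 172.]), (array([653.6,  52.1]), array([256.4,  51.5]), -84.150669097
[... 1150 characters left out ...]
, (array([570. , 133.9]), array([83.4, 77.9]), 6.193202018737793)), (array([324., 200.]), (array([651.9,  53.3]), array([255.,  53.]), -84.14158153533936)), (array([449., 166.]), (array([977.8, 143. ]), array([68.4, 58. ]), 8.732327461242676)), (array([436., 150.]), (array([971.6, 217.7]), array([58.4, 56.2]), -83.07800579071045)), (array([314., 123.]), (array([677. , 395.2]), array([113.7, 105.9]), -4.97650146484375)), (array([405.,  13.]), (array([1309.8, 1603.2]), array([743.1, 337.9]), 66.24925231933594)), (array([268.,  21.]), (array([ 512.6, 1544.1]), array([973.8, 603.2]), 81.68927764892578)), (array([201.,  10.]), (array([ 202.1, 1800.1]), array([630.8, 181.7]), -82.39590167999268))]
```

```bash
cat >> h.py <<'E'
from scipy.spatial.transform import Rotation as Ro
TR=np.array([.5800,.0452]); TY=.102   # middle bay centre, tray yaw
def bay(dx,dy):  # offset from the middle bay, tray axes
    c,s=np.cos(TY),np.sin(TY); return TR+[c*dx-s*dy,s*dx+c*dy]
def go(*tg):  # targets (x,y,z,yaw of tool y in deg) -> scaled shift and turn from here
    s=r.read_state(); R=Ro.from_quat(s["eef_rot"]); p=s["ee_pos"]
    print("t",round(s["time"],2),p.round(4),"w",round(s["width"],4),"yaw",round(np.degrees(np.arctan2(*R.as_matrix()[1::-1,1])),1))
    for x,y,z,a in tg:
        a=np.radians(a); Y=[np.cos(a),np.sin(a),0]; Z=[0,0,-1]; Q=Ro.from_matrix(np.c_[np.cross(Y,Z),Y,Z])
        d=R.inv().apply([x,y,z]-p)/.3; w=(R.inv()*Q).as_rotvec(degrees=True)/120
        print(np.r_[d,w].round(3).tolist())
E
python3 - <<'E'
from h import *
T=cam("top")
print("cab corner",ray(T,[(392,185),(465,182)],0),"brush/case near",ray(T,[(340,131),(222,134)],.02), bay(0,-.088),bay(.074,0),bay(0,.088))
go((.4625,.297,.12,36),(.4625,.297,.024,36))
E
```

```text
cab corner [[ 0.63634212 -0.270322  ]
 [ 0.65068905 -0.44374183]] brush/case near [[ 0.75906565 -0.14252842]
 [ 0.7402106   0.13858046]] [ 0.58896044 -0.04234262] [0.65361539 0.05273492] [0.57103956 0.13274262]
t 0.35 [0.1508 0.6064 0.2364] w 0.0871 yaw 76.0
[-1.257, -0.75, 0.388, -0.0, 0.0, 0.334]
[-1.257, -0.75, 0.708, -0.0, 0.0, 0.334]
```

```bash
python3 -m pendant '[[-1,-1,-0.6,0.3,0,0,0.334],[-1,-1,-0.6,0.3,0,0,0.334],[-1,-1,-0.6,0.3,0,0,0.334],[-1,-1,-0.6,0.3,0,0,0.334],[-1,-1,-0.6,0.3,0,0,0.334],[-1,-1,-0.6,0.3,0,0,0.334],[-1,-1,-0.6,0.3,0,0,0.334],[-1,-1,-0.6,0.3,0,0,0.334]]' 20; python3 -c "
from h import *
go((.4625,.297,.12,36),(.4625,.297,.024,36))"
```

```text
time: 1.35
ee_pos: [0.3981, 0.3601, 0.1467]
eef_rot: [0.454, 0.891, 0.0, -0.0]
ft_force: [-1.0, 0.3, 0.7]
width: 0.0868
grip_force: 0.0
t 1.35 [0.3981 0.3601 0.1467] w 0.0868 yaw 36.0
[-0.297, 0.05, 0.089, 0.0, -0.0, -0.0]
[-0.297, 0.05, 0.409, 0.0, -0.0, -0.0]
```

```bash
python3 -m pendant '[[-1,-0.297,0.05,0.09,0,0,0],[-1,-0.297,0.05,0.09,0,0,0],[-1,-0.297,0.05,0.25,0,0,0],[-1,-0.297,0.05,0.35,0,0,0],[-1,-0.297,0.05,0.409,0,0,0],[-1,-0.297,0.05,0.409,0,0,0],[0.3,-0.297,0.05,0.409,0,0,0],[0.5,-0.297,0.05,0.409,0,0,0]]' 20; python3 -m pendant '[[1,0,0,0,0,0,0],[1,0,0,0,0,0,0],[1,0,0,0,0,0,0],[1,0,0,0,0,0,0],[1,0,0,-0.05,0,0,0],[1,0,0,-0.2,0,0,0],[1,0,0,-0.35,0,0,0],[1,0,0,-0.35,0,0,0]]' 20; python3 -c "
from h import *
x,y=bay(0,-.088)
go((x,y,.12,6),(x,y,.0275,6))"
```

```text
time: 2.35
ee_pos: [0.4636, 0.2968, 0.0251]
eef_rot: [0.454, 0.891, 0.001, 0.0]
ft_force: [0.1, 0.3, -0.4]
width: 0.0742
grip_force: 0.0
time: 3.35
ee_pos: [0.4649, 0.2973, 0.1331]
eef_rot: [0.455, 0.891, 0.003, 0.001]
ft_force: [-0.3, -0.2, -1.8]
width: 0.0595
grip_force: 20.0
t 3.35 [0.4649 0.2973 0.1331] w 0.0595 yaw 35.9
[-1.159, -0.33, 0.041, 0.003, -0.001, 0.249]
[-1.16, -0.332, 0.349, 0.003, -0.001, 0.249]
```

```bash
python3 -m pendant '[[1,0,0,-0.2,0,0,0],[1,-0.2,0,-0.2,0,0,0],[1,-0.4,-0.33,-0.2,0,0,0.249],[1,-0.6,-0.33,-0.2,0,0,0.249],[1,-0.8,-0.33,-0.2,0,0,0.249],[1,-1,-0.33,-0.2,0,0,0.249],[1,-1,-0.33,-0.2,0,0,0.249],[1,-1,-0.33,-0.2,0,0,0.249]]'; python3 -c "
from h import *
x,y=bay(0,-.088)
go((x,y,.08,6),(x,y,.0275,6))"
```

```text
time: 4.35
ee_pos: [0.559, -0.0075, 0.1881]
eef_rot: [0.67, 0.742, -0.001, 0.0]
ft_force: [0.1, 0.8, -1.5]
width: 0.0591
grip_force: 20.0
t 4.35 [ 0.559  -0.0075  0.1881] w 0.0591 yaw 5.8
[-0.125, 0.088, 0.36, -0.001, 0.001, -0.001]
[-0.125, 0.088, 0.535, -0.001, 0.001, -0.001]
```

```bash
python3 -m pendant '[[1,-0.125,0.088,0.2,0,0,0],[1,-0.125,0.088,0.36,0,0,0],[1,-0.125,0.088,0.45,0,0,0],[1,-0.125,0.088,0.5,0,0,0],[1,-0.125,0.088,0.5,0,0,0],[1,-0.125,0.088,0.52,0,0,0],[1,-0.125,0.088,0.532,0,0,0],[1,-0.125,0.088,0.532,0,0,0]]'; python3 -c "
from h import *
x,y=bay(0,-.088)
go((x,y,.0275,6))"
```

```text
time: 5.35
ee_pos: [0.5893, -0.0393, 0.0295]
eef_rot: [0.669, 0.744, 0.0, 0.0]
ft_force: [0.8, 0.4, -1.8]
width: 0.0593
grip_force: 20.0
t 5.35 [ 0.5893 -0.0393  0.0295] w 0.0593 yaw 6.1
[-0.01, -0.002, 0.007, 0.0, -0.0, 0.001]
```

```bash
python3 -m pendant '[[1,-0.01,0,0.004,0,0,0],[1,-0.01,0,0.008,0,0,0],[1,-0.01,0,0.008,0,0,0],[-0.3,-0.01,0,0.008,0,0,0],[-1,-0.01,0,0.008,0,0,0],[-1,-0.01,0,0.008,0,0,0],[-1,-0.01,0,-0.1,0,0,0],[-1,-0.01,0,-0.25,0,0,0]]'; python3 - <<'E'
from h import *
go((.4375,-.014,.12,-31.3),(.4375,-.014,.019,-31.3))
E
```

```text
time: 6.35
ee_pos: [0.5887, -0.0422, 0.1041]
eef_rot: [0.669, 0.744, -0.001, -0.001]
ft_force: [1.3, -0.1, 0.3]
width: 0.0854
grip_force: 0.0
t 6.35 [ 0.5887 -0.0422  0.1041] w 0.0854 yaw 6.1
[0.147, -0.491, -0.052, -0.001, 0.0, 0.312]
[0.147, -0.49, 0.285, -0.001, 0.0, 0.312]
```

```bash
python3 -m pendant '[[-1,0.147,-0.3,-0.05,0,0,0.1],[-1,0.147,-0.49,-0.05,0,0,0.312],[-1,0.147,-0.49,-0.05,0,0,0.312],[-1,0.147,-0.49,-0.05,0,0,0.312],[-1,0.147,-0.49,0.1,0,0,0.312],[-1,0.147,-0.49,0.23,0,0,0.312],[-0.5,0.147,-0.49,0.282,0,0,0.312],[-0.3,0.147,-0.49,0.282,0,0,0.312]]'; python3 - <<'E'
from h import *
go((.4375,-.014,.019,-31.3))
c=cam("top"); s=cam("side")
a=c["pixels"][150:300,180:380]; b=s["pixels"][150:300,150:350]
cv2.imwrite("pics/p1.png",cv2.resize(np.vstack([a,b])[:,:,::-1],None,fx=2,fy=2))
E
```

```text
time: 7.35
ee_pos: [0.4383, -0.0142, 0.0194]
eef_rot: [0.872, 0.49, -0.001, -0.0]
ft_force: [-0.9, -0.5, 0.9]
width: 0.0742
grip_force: 0.0
t 7.35 [ 0.4383 -0.0142  0.0194] w 0.0742 yaw -31.4
[-0.001, -0.003, 0.001, -0.0, 0.001, -0.001]
```

View pics/p1.png

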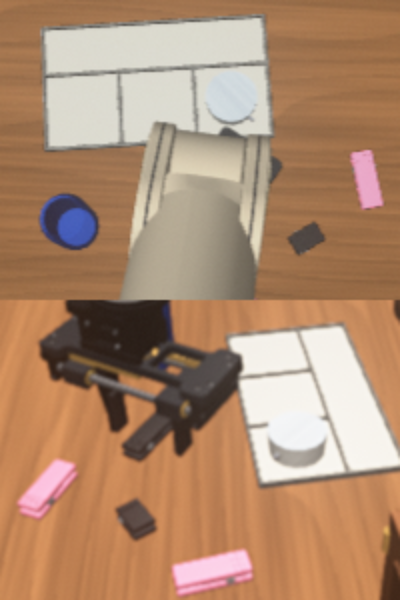

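The tin sits centred in the right bay, and the long clip lies between the open fingers. I'll grip it and carry it.

```bash
python3 -m pendant '[[1,0,0,0,0,0,0],[1,0,0,0,0,0,0],[1,0,0,0,0,0,0],[1,0,0,0,0,0,0],[1,0,0,0,0,0,0],[1,0,0,-0.1,0,0,0],[1,0,0,-0.3,0,0,0],[1,0,0,-0.4,0,0,0]]'; python3 - <<'E'
from h import *
x,y=bay(0,.088)
go((x,y,.12,5.8),(x,y,.0225,5.8))
E
```

```text
time: 8.45
ee_pos: [0.4395, -0.0142, 0.1422]
eef_rot: [0.872, 0.489, 0.001, 0.0]
ft_force: [-0.1, -0.5, -1.2]
width: 0.0235
grip_force: 20.0
t 8.45 [ 0.4395 -0.0142  0.1422] w 0.0235 yaw -31.4
[0.646, 0.119, 0.076, 0.001, -0.001, -0.31]
[0.646, 0.118, 0.4, 0.001, -0.001, -0.31]
```

```bash
python3 -m pendant '[[1,0.646,0.118,0,0,0,-0.31],[1,0.646,0.118,0,0,0,-0.31],[1,0.646,0.118,0,0,0,-0.31],[1,0.646,0.118,0.05,0,0,-0.31],[1,0.646,0.118,0.2,0,0,-0.31],[1,0.646,0.118,0.32,0,0,-0.31],[1,0.646,0.118,0.37,0,0,-0.31],[1,0.646,0.118,0.385,0,0,-0.31]]'; python3 - <<'E'
from h import *
x,y=bay(0,.088)
go((x,y,.0225,5.8))
E
```

```text
time: 9.45
ee_pos: [0.5697, 0.1329, 0.0239]
eef_rot: [0.67, 0.742, -0.0, -0.0]
ft_force: [0.1, 0.6, 0.5]
width: 0.0237
grip_force: 20.0
t 9.45 [0.5697 0.1329 0.0239] w 0.0237 yaw 5.8
[-0.001, 0.004, 0.005, -0.0, 0.0, 0.0]
```

```bash
python3 -m pendant '[[1,0,0,0.006,0,0,0],[1,0,0,0.007,0,0,0],[0.2,0,0,0.007,0,0,0],[0,0,0,0.007,0,0,0],[0,0,0,0.007,0,0,0],[0,0,0,-0.1,0,0,0],[-1,0,0,-0.3,0,0,0],[-1,0,0,-0.45,0,0,0]]'; python3 - <<'E'
from h import *
go((.432,-.132,.16,31.6),(.432,-.132,.019,31.6))
E
```

```text
time: 10.45
ee_pos: [0.5701, 0.1329, 0.1615]
eef_rot: [0.67, 0.742, 0.001, 0.0]
ft_force: [0.6, 1.0, 0.1]
width: 0.0563
grip_force: 0.0
t 10.45 [0.5701 0.1329 0.1615] w 0.0563 yaw 5.8
[-0.832, -0.547, 0.004, 0.001, -0.0, -0.215]
[-0.832, -0.548, 0.474, 0.001, -0.0, -0.215]
```

```bash
python3 -m pendant '[[-1,-0.832,-0.547,0,0,0,-0.215],[-1,-0.832,-0.547,0,0,0,-0.215],[-1,-0.832,-0.547,0,0,0,-0.215],[-1,-0.832,-0.547,0,0,0,-0.215],[-1,-0.832,-0.547,0.1,0,0,-0.215],[-1,-0.832,-0.547,0.25,0,0,-0.215],[-0.5,-0.832,-0.547,0.35,0,0,-0.215],[-0.3,-0.832,-0.547,0.35,0,0,-0.215]]'; python3 - <<'E'
from h import *
go((.432,-.132,.019,31.6))
E
```

```text
time: 11.45
ee_pos: [0.4303, -0.1321, 0.0528]
eef_rot: [0.488, 0.873, -0.001, -0.002]
ft_force: [0.2, 0.0, -0.1]
width: 0.0742
grip_force: 0.0
t 11.45 [ 0.4303 -0.1321  0.0528] w 0.0742 yaw 31.6
[-0.003, 0.005, 0.113, -0.002, -0.001, -0.0]
```

```bash
python3 -m pendant '[[-0.3,0,0,0.08,0,0,0],[-0.3,0,0.003,0.113,0,0,0],[-0.3,0,0.003,0.113,0,0,0],[1,0,0.003,0.113,0,0,0],[1,0,0.003,0.113,0,0,0],[1,0,0.003,0.113,0,0,0],[1,0,0.003,0.113,0,0,0],[1,0,0.003,0.113,0,0,0]]'; python3 -m pendant '[[1,0,0,-0.1,0,0,0],[1,0,0,-0.2,0,0,0],[1,0,0,-0.3,0,0,0],[1,0,0,-0.3,0,0,0]]'; python3 - <<'E'
from h import *
for n in("top","side"):
    c=cam(n); p=c["pixels"].astype(int); mx,mn=p.max(2),p.min(2)
    cv2.imwrite(f"pics/p2{n}.png",c["pixels"][:,:,::-1])
    q=proj(c,[[.589,-.042,.029]])[0]; x,y=q.astype(int)
    print(n,q.round(1),p[y,x],p[y+14,x-22 if n=="top" else x+25])
x,y=bay(0,-.088)
go((x,y,.12,6))
E
```

```text
time: 12.45
ee_pos: [0.4327, -0.1314, 0.0203]
eef_rot: [0.488, 0.873, 0.0, 0.0]
ft_force: [-0.3, 0.5, 3.1]
width: 0.0236
grip_force: 20.5
time: 12.95
ee_pos: [0.434, -0.1316, 0.1119]
eef_rot: [0.488, 0.873, 0.001, 0.001]
ft_force: [0.7, -0.1, 0.2]
width: 0.0236
grip_force: 20.4
top [295.6 198.1] [202 210 217] [218 215 204]
side [298.4 214.9] [244 245 246] [247 244 237]
t 13.05 [ 0.4325 -0.1313  0.1099] w 0.0236 yaw 31.6
[-0.021, 0.599, -0.033, 0.0, -0.0, 0.214]
```

View pics/p2top.png

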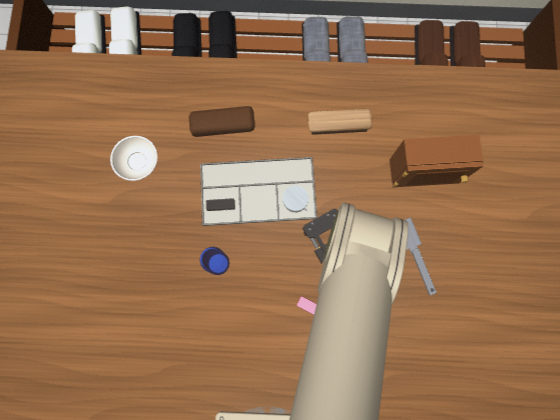

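The tin (295,198) and long clip (220,205) are both in their bays, and the short clip is held. Next I measure the tin's actual centre and carry the clip there.

```bash
python3 - <<'E'
from h import *
p=cv2.imread("pics/p2top.png")[:,:,::-1].astype(int)
c=cam("top")
m=((p[...,2]-p[...,0])>3)&(p.min(2)>120); m[:, :278]=0; m[:,316:]=0; m[:182]=0; m[222:]=0
b=max(blobs(m,20),key=cv2.contourArea); print(rect(c,b,.029), cv2.minEnclosingCircle(b))
x,y=bay(0,-.088)
go((x,y,.12,6),(x,y,.0485,6))
E
```

```text
(array([589.3, -41.8]), array([57.6, 56.6]), -87.68773913383484) ((296.0, 198.5), 13.82941722869873)
t 13.1 [ 0.4322 -0.1313  0.1095] w 0.0233 yaw 31.6
[-0.022, 0.6, -0.036, -0.0, -0.0, 0.214]
[-0.022, 0.601, 0.203, -0.0, -0.0, 0.214]
```

```bash
python3 -m pendant '[[1,-0.022,0.6,-0.036,0,0,0.214],[1,-0.022,0.6,-0.036,0,0,0.214],[1,-0.022,0.6,-0.036,0,0,0.214],[1,-0.022,0.6,-0.036,0,0,0.214],[1,-0.022,0.6,0.06,0,0,0.214],[1,-0.022,0.6,0.15,0,0,0.214],[1,-0.022,0.6,0.18,0,0,0.214],[1,-0.022,0.6,0.18,0,0,0.214]]'; python3 - <<'E'
from h import *
go((.5892,-.042,.0485,6))
E
```

```text
time: 14.1
ee_pos: [0.5887, -0.0432, 0.0557]
eef_rot: [0.67, 0.743, -0.001, -0.0]
ft_force: [-0.5, 0.2, -0.6]
width: 0.0239
grip_force: 20.4
t 14.1 [ 0.5887 -0.0432  0.0557] w 0.0239 yaw 5.9
[0.004, 0.002, 0.024, -0.001, 0.0, -0.001]
```

```bash
python3 -m pendant '[[1,0.003,0.002,0.015,0,0,0],[1,0.003,0.002,0.02,0,0,0],[1,0.003,0.002,0.023,0,0,0],[1,0.003,0.002,0.023,0,0,0]]'; python3 - <<'E'
from h import *
go((.5892,-.042,.0485,6)); print(r.read_state()["ft_force"])
E
```

```text
time: 14.6
ee_pos: [0.59, -0.0417, 0.0495]
eef_rot: [0.669, 0.743, 0.0, 0.0]
ft_force: [-0.5, 0.5, -1.5]
width: 0.0235
grip_force: 20.4
t 14.6 [ 0.59   -0.0417  0.0495] w 0.0235 yaw 6.0
[-0.001, -0.003, 0.003, 0.0, -0.0, -0.0]
[-0.53707909  0.53797493 -1.48775904]
```

```bash
python3 -m pendant '[[1,0,0,0.003,0,0,0],[1,0,0,0.004,0,0,0],[0.2,0,0,0.004,0,0,0],[0,0,0,0.004,0,0,0],[0,0,0,0.004,0,0,0],[0,0,0,-0.1,0,0,0],[-0.3,0,0,-0.25,0,0,0],[-1,0,0,-0.4,0,0,0]]'; python3 - <<'E'
from h import *
a=np.radians(21.6); 
go((.468,-.325,.16,-68.4),(.468,-.325,.0195,-68.4))
E
```

```text
time: 15.6
ee_pos: [0.5896, -0.0418, 0.1705]
eef_rot: [0.67, 0.743, -0.0, -0.0]
ft_force: [0.9, -0.0, -0.1]
width: 0.056
grip_force: 0.0
t 15.6 [ 0.5896 -0.0418  0.1705] w 0.056 yaw 5.9
[-0.897, -0.501, 0.035, -0.0, 0.0, 0.62]
[-0.897, -0.501, 0.504, -0.0, 0.0, 0.62]
```

```bash
python3 -m pendant '[[-1,-0.2,-0.2,0.03,0,0,0.1],[-1,-0.897,-0.501,0.03,0,0,0.62],[-1,-0.897,-0.501,0.03,0,0,0.62],[-1,-0.897,-0.501,0.03,0,0,0.62],[-1,-0.897,-0.501,0.03,0,0,0.62],[-1,-0.897,-0.501,0.03,0,0,0.62],[-1,-0.897,-0.501,0.03,0,0,0.62],[-0.5,-0.897,-0.501,0.2,0,0,0.62]]' 40; python3 - <<'E'
from h import *
for n in("top","side"):
    c=cam(n); cv2.imwrite(f"pics/p3{n}.png",c["pixels"][:,:,::-1])
go((.468,-.325,.0195,-68.4))
E
```

```text
time: 16.6
ee_pos: [0.4705, -0.3264, 0.1112]
eef_rot: [0.983, 0.186, 0.002, 0.002]
ft_force: [0.3, -0.5, -1.2]
width: 0.0824
grip_force: 0.0
t 16.7 [ 0.4662 -0.3231  0.1055] w 0.076 yaw -68.4
[0.005, 0.009, 0.286, -0.002, 0.002, -0.0]
```

View pics/p3side.png

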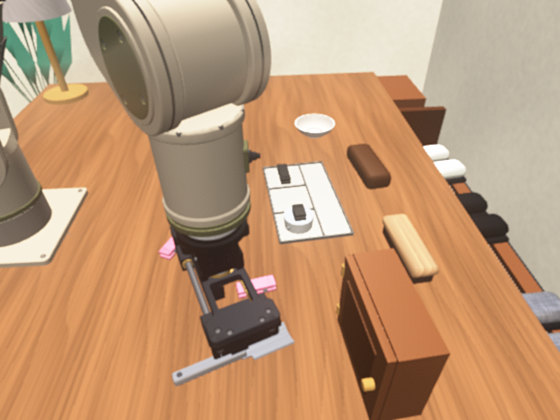

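The short clip sits on the tin at (299,213), and the gripper is above the shoehorn handle. Descending.

```bash
python3 -m pendant '[[-0.3,0.003,0.007,0.15,0,0,0],[-0.3,0.003,0.007,0.25,0,0,0],[-0.3,0.003,0.007,0.286,0,0,0],[-0.3,0.003,0.007,0.286,0,0,0],[0.2,0.003,0.007,0.286,0,0,0],[1,0.003,0.007,0.286,0,0,0],[1,0.003,0.007,0.286,0,0,0],[1,0.003,0.007,0.286,0,0,0]]' 40;python3 -m pendant '[[1,0,0,0,0,0,0],[1,0,0,0,0,0,0],[1,0,0,-0.1,0,0,0],[1,0,0,-0.3,0,0,0],[1,0,0,-0.5,0,0,0],[1,0,0,-0.5,0,0,0]]'; python3 - <<'E'
from h import *
x,y=bay(.074,0)
go((x,y,.14,5.85),(x,y,.0235,5.85))
E
```

```text
time: 17.7
ee_pos: [0.47, -0.3266, 0.0237]
eef_rot: [0.982, 0.187, 0.0, -0.0]
ft_force: [-0.1, -0.5, -0.6]
width: 0.0243
grip_force: 0.0
time: 18.45
ee_pos: [0.4714, -0.3283, 0.1775]
eef_rot: [0.982, 0.187, 0.003, 0.002]
ft_force: [-0.4, 0.0, -1.2]
width: 0.0154
grip_force: 40.0
t 18.45 [ 0.4714 -0.3283  0.1775] w 0.0154 yaw -68.5
[1.03, -0.959, 0.126, 0.003, -0.001, -0.619]
[1.029, -0.961, 0.514, 0.003, -0.001, -0.619]
```

```bash
python3 -m pendant '[[1,0,-0.1,-0.18,0,0,0],[1,0.3,-0.4,-0.18,0,0,-0.15],[1,0.6,-0.6,-0.18,0,0,-0.3],[1,0.95,-0.9,-0.18,0,0,-0.619],[1,0.95,-0.9,-0.18,0,0,-0.619],[1,0.95,-0.9,-0.18,0,0,-0.619],[1,0.95,-0.9,-0.18,0,0,-0.619],[1,0.95,-0.9,-0.18,0,0,-0.619]]';python3 -m pendant '[[1,0,0,0,0,0,0],[1,0,0,0,0,0,0],[1,0,0,0,0,0,0]]';  python3 - <<'E'
from h import *
x,y=bay(.074,0)
go((x,y,.08,5.85),(x,y,.0235,5.85))
E
```

```text
time: 19.45
ee_pos: [0.6365, 0.0359, 0.2247]
eef_rot: [0.665, 0.747, -0.001, -0.001]
ft_force: [-0.2, -0.6, -1.3]
width: 0.0153
grip_force: 40.0
time: 19.82
ee_pos: [0.6355, 0.0284, 0.2275]
eef_rot: [0.672, 0.741, 0.0, -0.0]
ft_force: [-0.9, -0.6, -1.6]
width: 0.0152
grip_force: 40.0
t 19.82 [0.6355 0.0284 0.2275] w 0.0152 yaw 5.6
[0.075, 0.068, 0.492, -0.0, -0.0, -0.002]
[0.075, 0.068, 0.68, -0.0, -0.0, -0.002]
```

```bash
python3 -m pendant '[[1,0.075,0.068,0.1,0,0,0],[1,0.075,0.068,0.3,0,0,0],[1,0.075,0.068,0.45,0,0,0],[1,0.075,0.068,0.55,0,0,0],[1,0.075,0.068,0.6,0,0,0],[1,0.075,0.068,0.63,0,0,0],[1,0.075,0.068,0.63,0,0,0],[1,0.075,0.068,0.63,0,0,0]]'; python3 - <<'E'
from h import *
x,y=bay(.074,0)
go((x,y,.0267,5.85))
c=cam("top"); s=cam("side")
a=c["pixels"][130:280,180:380]; b=s["pixels"][120:270,220:420]
cv2.imwrite("pics/p4.png",cv2.resize(np.hstack([a,b])[:,:,::-1],None,fx=2,fy=2))
E
```

```text
time: 20.82
ee_pos: [0.6545, 0.0537, 0.0397]
eef_rot: [0.67, 0.742, 0.001, 0.001]
ft_force: [-0.8, 0.3, -0.7]
width: 0.0152
grip_force: 40.0
t 20.82 [0.6545 0.0537 0.0397] w 0.0152 yaw 5.8
[-0.003, -0.003, 0.043, 0.001, -0.0, -0.0]
```

View pics/p4.png

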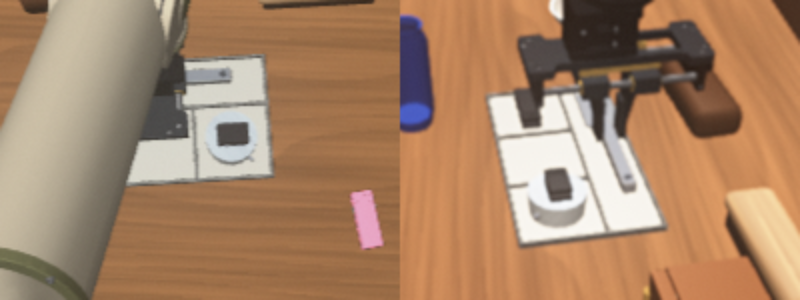

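The shoehorn is over the trough and aligned. Its handle end is about 40 mm from the trough's right end, as it should be. Lowering and releasing.

```bash
python3 -m pendant '[[1,-0.003,-0.002,0.02,0,0,0],[1,-0.003,-0.002,0.035,0,0,0],[1,-0.003,-0.002,0.042,0,0,0],[1,-0.003,-0.002,0.046,0,0,0],[1,-0.003,-0.002,0.046,0,0,0]]'; python3 -m pendant '[[0.4,0,0,0,0,0,0],[0.2,0,0,0,0,0,0],[0.2,0,0,0,0,0,0],[0.2,0,0,-0.1,0,0,0],[0.2,0,0,-0.25,0,0,0],[0,0,0,-0.45,0,0,0],[-1,0,0,-0.55,0,0,0],[-1,0,0,-0.55,0,0,0]]'; python3 - <<'E'
from h import *
go((.434,.130,.18,36),(.434,.13,.088,36))
E
```

```text
time: 21.55
ee_pos: [0.653, 0.0526, 0.0264]
eef_rot: [0.67, 0.742, 0.0, -0.001]
ft_force: [-10.0, -0.2, 20.2]
width: 0.0154
grip_force: 40.0
time: 22.55
ee_pos: [0.6546, 0.0525, 0.1924]
eef_rot: [0.67, 0.742, 0.002, 0.001]
ft_force: [0.8, -0.2, -0.5]
width: 0.0555
grip_force: 0.0
t 22.55 [0.6546 0.0525 0.1924] w 0.0555 yaw 5.8
[0.331, -0.706, 0.038, 0.002, 0.0, -0.251]
[0.331, -0.707, 0.345, 0.002, 0.0, -0.251]
```

```bash
python3 -m pendant '[[-1,0.331,-0.707,0.03,0,0,0],[-1,0.331,-0.707,0.03,0,0,0],[-1,0.331,-0.707,0.03,0,0,0],[-1,0.331,-0.707,0.03,0,0,0],[-1,0.331,-0.707,0.03,0,0,0],[-1,0.331,-0.707,0.03,0,0,0],[-1,0.331,-0.707,0.03,0,0,0],[-1,0.331,-0.707,0.03,0,0,0]]' 20; python3 - <<'E'
from h import *
go((.434,.13,.088,5.8))
for n in("top","side"):
    c=cam(n); p=c["pixels"].astype(int); cv2.imwrite(f"pics/p5{n}.png",c["pixels"][:,:,::-1])
E
```

```text
time: 23.55
ee_pos: [0.4328, 0.1293, 0.1805]
eef_rot: [0.671, 0.742, -0.0, 0.0]
ft_force: [0.6, 0.5, -0.1]
width: 0.087
grip_force: 0.0
t 23.55 [0.4328 0.1293 0.1805] w 0.087 yaw 5.7
[0.002, 0.004, 0.308, -0.0, 0.001, -0.0]
```

View pics/p5side.png

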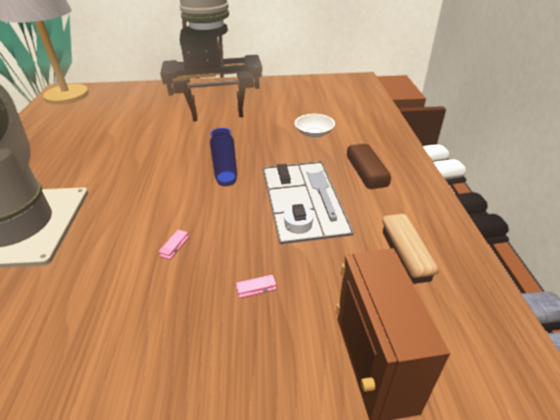

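All parts are placed so far: shoehorn at (322,195), long clip (284,174), and tin with short clip (299,213). The gripper hovers over the vase (mouth at 221,131). First I check the alignment, then grip.

```bash
python3 - <<'E'
from h import *
c=cam("side"); p=c["pixels"].astype(int); m=(p[...,2]-p[...,0]>8); m[:,:205]=0; m[:,240:]=0; m[:122]=0; m[190:]=0
for row in (131,145,155,165,178,184): 
    x=np.where(m[row])[0]; print(row,x.min(),x.max())
ys=np.where(m.any(1))[0]; print(ys.min(),ys.max())
a=np.linspace(0,6.28,40)
for h,rr in((0,.023),(.108,.027),(.13,.021)):
    q=proj(c,np.c_[.434+rr*np.cos(a),.13+rr*np.sin(a),0*a+h]); print(h,q.min(0).round(1),q.max(0).round(1))
E
python3 -m pendant '[[-1,0.002,0.003,0.1,0,0,0],[-1,0.002,0.003,0.2,0,0,0],[-1,0.002,0.003,0.28,0,0,0],[-1,0.002,0.003,0.308,0,0,0],[-1,0.002,0.003,0.308,0,0,0]]'
```

```text
131 211 230
145 211 232
155 212 233
165 214 234
178 216 235
184 221 230
128 184
0 [217. 175.] [236.3 186.2]
0.108 [209.4 134.6] [233.9 146.9]
0.13 [210.9 127.1] [230.3 136.5]
time: 24.32
ee_pos: [0.4331, 0.1305, 0.0884]
eef_rot: [0.67, 0.742, -0.0, 0.0]
ft_force: [-0.0, 0.3, -0.3]
width: 0.0871
grip_force: 0.0
```

```bash
python3 -m pendant '[[0,0,0,0,0,0,0],[0.3,0,0,0,0,0,0],[0.6,0,0,0,0,0,0],[1,0,0,0,0,0,0],[1,0,0,0,0,0,0],[1,0,0,0,0,0,0],[1,0,0,0,0,0,0],[1,0,0,0,0,0,0]]' 25; python3 -m pendant '[[1,0,0,-0.05,0,0,0],[1,0,0,-0.15,0,0,0],[1,0,0,-0.25,0,0,0],[1,0,0,-0.25,0,0,0],[1,0,0,-0.25,0,0,0]]' ; python3 - <<'E'
from h import *
x,y=bay(0,0)
go((x,y,.16,5.8),(x,y,.091,5.8))
E
```

```text
time: 25.32
ee_pos: [0.4332, 0.1307, 0.0884]
eef_rot: [0.67, 0.742, 0.0, 0.0]
ft_force: [0.8, 0.7, 1.5]
width: 0.0461
grip_force: 25.0
time: 25.95
ee_pos: [0.4326, 0.1305, 0.1629]
eef_rot: [0.67, 0.742, -0.0, -0.0]
ft_force: [-1.0, 0.4, -2.6]
width: 0.0463
grip_force: 24.9
t 25.95 [0.4326 0.1305 0.1629] w 0.0463 yaw 5.8
[-0.333, 0.46, 0.009, -0.0, -0.0, 0.0]
[-0.333, 0.46, 0.239, -0.0, -0.0, 0.0]
```

The opening of 46 mm doesn't match the 54 mm body, so I look before moving on.

```bash
python3 - <<'E'
from h import *
c=cam("top"); s=cam("side")
a=c["pixels"][180:300,140:300]; b=s["pixels"][70:190,150:310]
cv2.imwrite("pics/p6.png",cv2.resize(np.hstack([a,b])[:,:,::-1],None,fx=2.5,fy=2.5,interpolation=cv2.INTER_CUBIC))
E
```

View pics/p6.png

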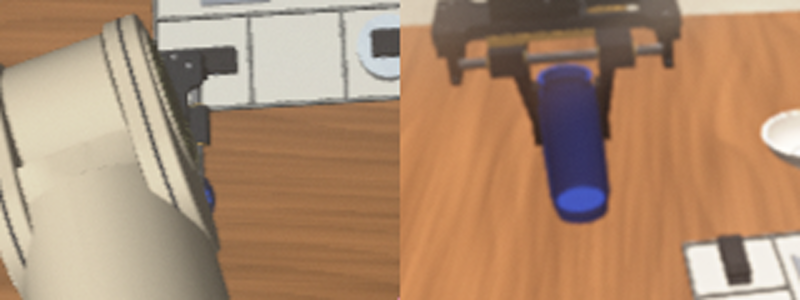

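```bash
python3 - <<'E'
from h import *
c=cam("side"); p=c["pixels"].astype(int)
m=(p[...,2]-p[...,0]>8); m[:90]=0; m[190:]=0; m[:,:190]=0; m[:,260:]=0
b=max(blobs(m,20),key=cv2.contourArea)[:,0]; print(b.min(0),b.max(0))
m2=m&(p[...,2]>150)&(p[...,2]-p[...,0]>70); 
for k in blobs(m2,15): print("bright",k[:,0].min(0),k[:,0].max(0),ray(c,k[:,0].mean(0),.0127+.0745))
for y0 in(.105,.118,.13,.142):
  a=np.linspace(0,6.28,40); out=[]
  for h,rr in((0,.023),(.13,.021)):
    q=proj(c,np.c_[.434+rr*np.cos(a),y0+rr*np.sin(a),0*a+h+.0745]); out+=[q.min(0).round(1),q.max(0).round(1)]
  print(y0,*out)
x,y=bay(0,0); go((x,y,.091,5.8))
E
```

```text
[207 103] [232 158]
bright [213 145] [231 154] [[0.43202969 0.12788554]]
0.105 [212.2 154.1] [233.1 165.3] [205.1 100.1] [226.2 109.1]
0.118 [212.7 151.1] [233.3 162.1] [205.7  97.4] [226.5 106.2]
0.13 [213.1 148.4] [233.5 159.1] [206.2  95. ] [226.8 103.7]
0.142 [213.5 145.7] [233.7 156.2] [206.8  92.7] [227.1 101.1]
t 26.1 [0.4324 0.1303 0.1625] w 0.0465 yaw 5.8
[-0.332, 0.461, 0.238, -0.001, 0.0, 0.0]
```

The vase is upright, centred in the grip (foot at 222,149) and clear of the table, so I carry it to the middle bay.

```bash
python3 -m pendant '[[1,-0.08,0.11,0,0,0,0],[1,-0.2,0.28,0,0,0,0],[1,-0.3,0.41,0,0,0,0],[1,-0.332,0.461,0,0,0,0],[1,-0.332,0.461,0.05,0,0,0],[1,-0.332,0.461,0.12,0,0,0],[1,-0.332,0.461,0.18,0,0,0],[1,-0.332,0.461,0.18,0,0,0]]'; python3 - <<'E'
from h import *
x,y=bay(0,0); go((x,y,.0914,5.8))
E
```

```text
time: 27.1
ee_pos: [0.5791, 0.0462, 0.1075]
eef_rot: [0.67, 0.742, -0.001, -0.001]
ft_force: [0.2, 0.0, -2.7]
width: 0.0465
grip_force: 24.9
t 27.1 [0.5791 0.0462 0.1075] w 0.0465 yaw 5.9
[-0.003, 0.003, 0.054, -0.002, 0.0, 0.001]
```

```bash
python3 -m pendant '[[1,-0.003,0.003,0.02,0,0,0],[1,-0.003,0.003,0.035,0,0,0],[1,-0.003,0.003,0.043,0,0,0],[1,-0.003,0.003,0.047,0,0,0],[1,-0.003,0.003,0.05,0,0,0],[1,-0.003,0.003,0.052,0,0,0],[1,-0.003,0.003,0.052,0,0,0],[1,-0.003,0.003,0.052,0,0,0]]'
```

```text
time: 28.1
ee_pos: [0.5818, 0.0448, 0.0938]
eef_rot: [0.67, 0.742, 0.0, -0.0]
ft_force: [-0.5, -0.7, -3.1]
width: 0.0462
grip_force: 24.9
```

```bash
python3 -m pendant '[[1,0.004,0,0.002,0,0,0],[1,0.004,0,0.004,0,0,0],[1,0.004,0,0.006,0,0,0],[1,0.004,0,0.006,0,0,0]]';python3 -m pendant '[[1,0,0,0.002,0,0,0],[1,0,0,0.003,0,0,0],[1,0,0,0.003,0,0,0]]'
```

```text
time: 28.6
ee_pos: [0.5816, 0.046, 0.0919]
eef_rot: [0.67, 0.742, -0.0, -0.0]
ft_force: [0.7, -0.1, -2.9]
width: 0.0467
grip_force: 24.9
time: 28.98
ee_pos: [0.5818, 0.0459, 0.0914]
eef_rot: [0.67, 0.742, 0.0, 0.0]
ft_force: [-1.6, 0.1, 5.6]
width: 0.0464
grip_force: 25.0
```

Contact is light at about 8 N. Opening slowly and retreating straight up.

```bash
python3 -m pendant '[[-0.1,0,0,0,0,0,0],[-0.3,0,0,0,0,0,0],[-0.6,0,0,0,0,0,0],[-1,0,0,0,0,0,0],[-1,0,0,0,0,0,0],[-1,0,0,0,0,0,0],[-1,0,0,-0.1,0,0,0],[-1,0,0,-0.3,0,0,0]]';python3 -m pendant '[[-1,0,0,-0.2,0,0,0],[-1,0,0,-0.4,0,0,0],[-1,0,-0.3,-0.4,0,0,0],[-1,0,-0.5,-0.4,0,0,0],[-1,-0.2,-0.6,-0.4,0,0,0],[-1,0.4,-0.6,-0.4,0,0,0],[-1,0.8,-0.6,-0.4,0,0,0],[-1,0.8,-0.6,-0.4,0,0,0]]'; python3 - <<'E'
from h import *
c=cam("top"); s=cam("side")
a=c["pixels"][100:280,100:360]; b=s["pixels"][90:270,190:450]
cv2.imwrite("pics/p7.png",cv2.resize(np.hstack([a,b])[:,:,::-1],None,fx=1.5,fy=1.5,interpolation=cv2.INTER_CUBIC))
cv2.imwrite("pics/p7top.png",c["pixels"][:,:,::-1])
def rel(p): d=np.array(p)/1000-TR; k,q=np.cos(TY),np.sin(TY); return np.round([1000*(k*d[0]+q*d[1])-30,1000*(-q*d[0]+k*d[1])],1)
for n,C in(("top",c),("side",s)):
    p=C["pixels"].astype(int);R,B=p[...,0],p[...,2];mx,mn=p.max(2),p.min(2)
    poly=proj(C,[[*bay(dx,dy),.003] for dx,dy in((-.042,-.13),(-.042,.13),(.103,.13),(.103,-.13))]).astype(np.int32)
    roi=np.zeros(mx.shape,np.uint8); cv2.fillConvexPoly(roi,poly,1); roi=roi>0
    for nm,m,z in(("dark",(mx<115)&(mx-mn<35),.019),("dark@tin",(mx<115)&(mx-mn<35),.045),("glassfloor",(B>150)&(B-R>70),.0157),("horn",(mx-mn<28)&(mx>100)&(mx<200),.015),("tin",(B-R>2)&(mn>120),.029)):
        for k in blobs(m&roi,25):
            q=rect(C,k,z); print(n,nm,rel(q[0]),q[1],round(q[2]-np.degrees(TY),1))
E
```

```text
time: 29.98
ee_pos: [0.5802, 0.0461, 0.1803]
eef_rot: [0.67, 0.742, -0.002, -0.001]
ft_force: [1.4, 0.9, 1.5]
width: 0.0869
grip_force: 0.0
time: 30.98
ee_pos: [0.3948, 0.1807, 0.3019]
eef_rot: [0.67, 0.742, 0.001, -0.001]
ft_force: [0.9, -0.8, 0.0]
width: 0.0871
grip_force: 0.0
top dark [-31.9  87.4] [65.  25.1] -89.9
top dark [-24.1 -89.4] [32.7 26.2] -93.5
top dark [-17.2   4.3] [69.1 40.4] 4.8
top dark@tin [-37.3  84.7] [63.5 24.6] -89.9
top dark@tin [-29.8 -88.2] [32.  25.6] -93.5
top dark@tin [-23.    3.4] [67.6 39.5] 4.8
top glassfloor [-26.2  -0.5] [38.2 37.3] -3.2
top horn [-51.1 -84.9] [55.9 18.1] 83.9
top horn [-27.  -59.2] [130.8  90.6] -93.5
top horn [-1.1  1.8] [257.4 144.5] -89.9
top tin [-29.6 -87.5] [57.6 56.6] -93.5
top tin [38.9 -2.3] [173.6  37.1] -90.1
side dark [-26.5 -50.8] [81.  35.7] -77.5
side dark [-40.   59.6] [100.1  16.7] -95.7
side dark [ 4.8 51.9] [115.8  12. ] 78.2
side dark@tin [-32.7 -81.8] [77.  33.9] -77.5
side dark@tin [-45.6  23.1] [95.1 15.9] -95.7
side dark@tin [-3.1 15.7] [110.   11.4] 78.2
side glassfloor [-29.3  -1.6] [39.7 39.6] -10.3
side horn [ -33.5 -104.5] [56.9 41.6] -10.1
side horn [ 41.1 -12.1] [181.3  37.6] -89.1
side horn [ -3.9 -13. ] [258.5 142.5] -89.8
side tin [-31.2 -90.1] [56.3 49.1] -10.1
side tin [ 35.4 -23.1] [147.2  30. ] -90.0
```

View pics/p7.png

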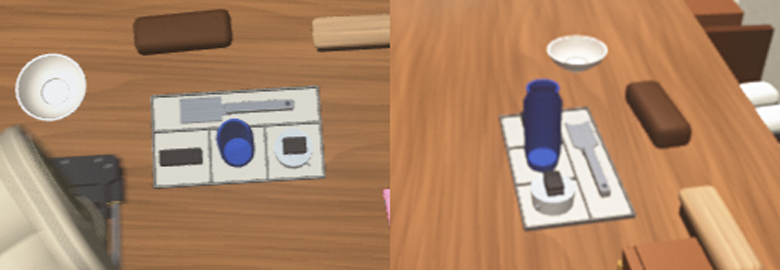

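```bash
python3 - <<'E'
from h import *
c=cam("top"); p=c["pixels"].astype(int); m=((p[...,2]-p[...,0])>2)&(p.min(2)>100); m[:160]=0;m[180:]=0;m[:,:203]=0;m[:,312:]=0
ys,xs=np.where(m); 
for x,z in((xs.min()-.5,.009),(xs.max()+.5,.018)):
    y=ys[abs(xs-x)<4].mean(); q=ray(c,[x,y],z)[0]-bay(.074,0); k,s=np.cos(TY),np.sin(TY)
    print(x,y,"across",1000*(k*q[0]+s*q[1]),"along",1000*(-s*q[0]+k*q[1]))
print(r.read_state()["width"])
E
```

```text
219.5 172.3265306122449 across 3.790669862683972 along 87.23020313466097
294.5 168.77777777777777 across -0.9586324492579269 along -90.35479873676456
0.08718564028925829
```

The shoehorn is centred to about 2 mm, and everything else is within tolerance. Handing in.

```bash
python3 -c "
from bench import r
print(r.close_job())"
```

```text
the job is handed in; nothing more can be done
None
```

The tray is set out as asked and handed in at about 31 s of robot time; my last camera measurements put every piece within its tolerance, but the hand-in returned no verdict.

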